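# Raise the flat-topped prop of the railway's bridge section

### The arm

A 6-joint arm with a two-finger parallel gripper is mounted at the origin on the work surface. World frame = base frame: x ahead of the robot, y to its left, z up, the work surface at z = 0. Lengths are in m, angles in rad, forces in N, time in s.
With the tool pointing down it reaches from about 0.3 to 0.85 m from the base axis. Payload 4.2 kg.
Tool frame: the origin (TCP) lies at the centre of the arm's flange, where the gripper is bolted on; the fingertips stand 191 mm ahead of it and the grasp point (between the pads) lies 172 mm ahead of it; z points along the fingers, y is the line along which they close (so a half turn about z gives the same grasp; the last joint's range is limited). The gripper opens to 91 mm and grips with 3 to 60 N. Pads are 32 mm wide; open, the fingers measure 118 mm over their backs; the gripper's body (76 mm by 178 mm) begins 60 mm behind the grasp point.
Start: joints at [1.23, 0.32, 1.565, -0, 1.257, -0.02], TCP at [0.181, 0.546, 0.405] pointing down, gripper open.
Joint ranges: [-3.11, 3.11], [-0.84, 2.01], [0.21, 2.61], [-1.34, 4.49], [0.05, 2.63], [-2.56, 2.56]. Speed limits (rad/s): [2.57, 2.57, 3.14, 3.14, 3.14, 3.14].

### API

Orientations are given as a 3x3 rotation matrix whose columns are the frame's x, y, z axes.
In Python, from workcell import env, get_image, camera_params gives the robot as it stands. The module is installed in compiled form; this text tells all that it offers.
- The arm moves only by the shell command python3 -m inch 'ROWS' [FORCE]. ROWS is JSON, a list of rows, each a list of 7 numbers: the opening, from 0 (shut) to 1 (fully open), then the shift along the tool's x, y, z in units of 25 mm (1.0 is 25 mm), then the turn, a rotation vector about the tool's x, y, z in units of 5 degrees (1.0 is 5 degrees). In form: [[fingers, x, y, z, wx, wy, wz], ...]. A call has 1 to 12 rows; each row is the pose to reach, as a shift and turn from the pose commanded when the call began, along the tool's axes at that moment; what a row does not reach only later rows make up. A row lasts 1/10 s, in which the tool goes at most 50 mm and 8.59 degrees, less where a joint would pass 70% of its speed; a pose out of reach is approached as far as the arm can. A call with a gripper value outside its range is refused whole. The fingers move at their own pace and stop on an object; FORCE is the grip in N (left out, the last holds). Time passes only in rows, so rows that repeat a pose let the fingers close. It gives the time, the measured TCP pose, the force, the opening and the grip force at its end, in the units of the state.
- env.read_state(): the state, without advancing time (a new reading comes with each control period).
- get_image(name): name is "scene" or "top" or "wrist"; returns the picture (400x640x3 uint8, blue, green, red); there is no depth.
- camera_params(name): a dict with "vertical_fov" (degrees; the focal length in pixels is half the picture's height over the tangent of half this angle, whatever the lens; pixels are square), "cx", "cy" (the principal point, pixels), "view" (4x4, takes a point from world to camera coordinates); the wrist camera has in their place "T_tool_cam" (4x4, takes a point from camera to tool coordinates, whose origin is the TCP and whose axes are the flange's). Camera axes: x right, y down, z forward; pixel columns grow to the right and rows downward; lengths in m; the calibration is good to about 2 mm. A picture is of the moment at which its call begins: read the wrist's pose just before it. camera_params takes no time and is no camera call.
- env.hand_in(): hands the job in; it is judged then, once.
The state is a dict: "clock": time; "q": joint angles; "qd": joint speeds; "joint_efforts": joint torques, N m; "tool_pos": TCP position; "ee_rot": TCP orientation; "contact_force": force on the tool from outside, world axes, zero at the start; "wrist_torque": the same for the moment, N m; "width": finger opening in m; "grip_force": force on a finger pad.
Only numpy, scipy, OpenCV 4.12 (cv2) and the standard library are available. Lean on these libraries where they do the work, as an engineer would, in place of code of your own. Each camera call takes 0.05 s, during which the arm holds its last target. There are 200 camera calls.

### The job

Pull up the telescoping prop with the flat wooden pad on top until its sprung button pops out through the upper hole of the outer tube and locks it there, then let go. Leave the prop with the forked head as it is.

Things in the scene. Friction and masses are not known exactly. Their poses are not given: they have to be found in the camera images.
- flat_tube (a joint): How far the dark steel inner tube (24 mm square) of the flat-topped prop is drawn up out of its outer tube, m. 0 = fully down, button at the lower hole; 0.060 = button centred in the upper hole; end stop 0.085. Starts between the holes, 0.012 to 0.034, and stays where left by friction. Pulling takes about 8 N, rising sharply once the button locks; then it has only 2 mm of play.
- flat_button (a joint): Sprung round brass button (12 mm across) of that inner tube: travel outward, m. About 0 = pressed in behind the wall of the outer tube, 0.011 = out through a hole, standing 8 mm proud. It needs no pressing: its spring drives it out as soon as it meets a hole. The two holes are 16 mm high, in the face towards the pad's +x.
- flat_pad (a point): Centre of the pad's top, 188 mm above the board with flat_tube at 0. Plain wooden block, 36 mm along its x, 70 mm along its y, 20 mm thick, z up, fixed on the inner tube; it rises with it and does not turn. The square aluminium outer tube (32 mm wide) below it ends 138 mm above the board, on a dark steel foot 110 x 110 x 8 mm screwed to the board.
- fork_head (a point): The other prop, to be left alone: same foot and tubes, button already out in its lower hole, but its wooden head is a fork: two upright prongs, each 36 x 14 x 30 mm, 42 mm apart along y. The point lies midway between the tops of the prongs, 208 mm above the board; x is the way its button faces, z up. The props stand at least 0.22 m apart.
Things that resemble listed ones, but are neither listed nor needed, are in the scene too. Leave any red look-alike of the part that bears flat_tube alone.

How it is judged:
At the end, for the whole second after the job is handed in: The inner tube of the flat-topped prop is drawn out 54 to 66 mm and its button stands out through the upper hole (travel over 7 mm of 11); the forked head is within 12 mm of where it began (value of joint flat_tube between 0.054 and 0.066 m and value of joint flat_button above 0.007 m and distance of fork_head from where it was at the start of the episode below 0.012 m); the robot touches nothing.
It fails at once if the fork-headed prop is pulled or pushed more than 12 mm (distance of fork_head from where it was at the start of the episode above 0.012 m).
It also fails if it takes over 29 s, if anything falls off the work surface, if the arm or the gripper's body presses on something with over 40 N, if the wrist force passes 120 N, or if a joint passes its speed limit or range.

## Working session

There is one attempt and no reset: what is moved stays moved. The work goes in short steps, Python scripts to look and compute and a shell command to move; the robot and the scene stay as the last step left them, time stands still between calls to the robot, and variables do not carry over. Pictures are saved under pics/ and viewed, at most 10 in all, crops included, and the job is handed in when it is done.

```bash
mkdir -p pics; python3 - <<'E'
from workcell import env,get_image,camera_params
import cv2,numpy as np
for n in("scene","top"):
    cv2.imwrite(f"pics/{n}0.png",get_image(n))
    p=camera_params(n);print(n,p)
print(camera_params("wrist"))
s=env.read_state();print(s["clock"],s["tool_pos"],s["ee_rot"],s["width"])
E
```

```text
scene {'vertical_fov': 46.87510970670972, 'cx': 321.09446677834876, 'cy': 192.95450759761738, 'view': array([[ 0.77862574,  0.62747607, -0.00396761, -0.37487799],
       [ 0.51697841, -0.6450688 , -0.56268958, -0.12395078],
       [-0.35563363,  0.43607343, -0.82665875,  1.56989752],
       [ 0.        ,  0.        ,  0.        ,  1.        ]])}
top {'vertical_fov': 46.558852967265466, 'cx': 318.47378391802994, 'cy': 198.03554628131562, 'view': array([[-1.77385299e-02, -9.99841888e-01, -1.24205187e-03,
         5.69917950e-02],
       [-9.86650764e-01,  1.77056032e-02, -1.61885085e-01,
         4.43812589e-01],
       [ 1.61881480e-01, -1.64613200e-03, -9.86808835e-01,
         1.35141572e+00],
       [ 0.00000000e+00,  0.00000000e+00,  0.00000000e+00,
         1.00000000e+00]])}
{'vertical_fov': 68.19163098250402, 'cx': 321.5323539205865, 'cy': 197.4903338276298, 'T_tool_cam': array([[ 6.76629381e-04, -9.60825525e-01, -2.77153122e-01,
         7.81265831e-02],
       [ 9.99998651e-01,  2.35248840e-04,  1.62579939e-03,
        -7.56060512e-04],
       [-1.49690960e-03, -2.77153849e-01,  9.60824387e-01,
         1.98192863e-02],
       [ 0.00000000e+00,  0.00000000e+00,  0.00000000e+00,
         1.00000000e+00]])}
0.1 [0.18126647 0.54551981 0.40401527] [[-9.48968005e-01  3.15371888e-01 -5.44809321e-04]
 [ 3.15372355e-01  9.48966844e-01 -1.48579937e-03]
 [ 4.84266303e-05 -1.58179386e-03 -9.99998748e-01]] 0.09124953629304199
```

View pics/scene0.png

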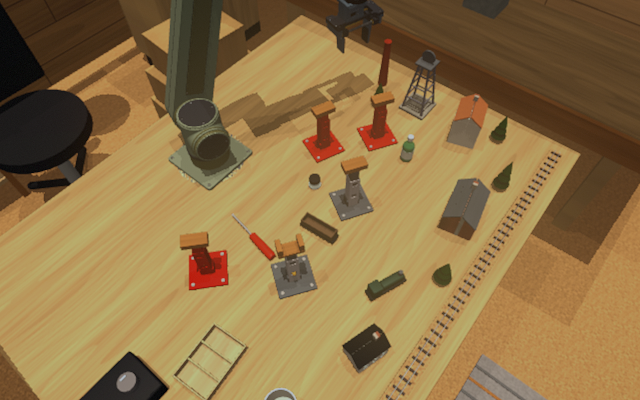

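View pics/top0.png

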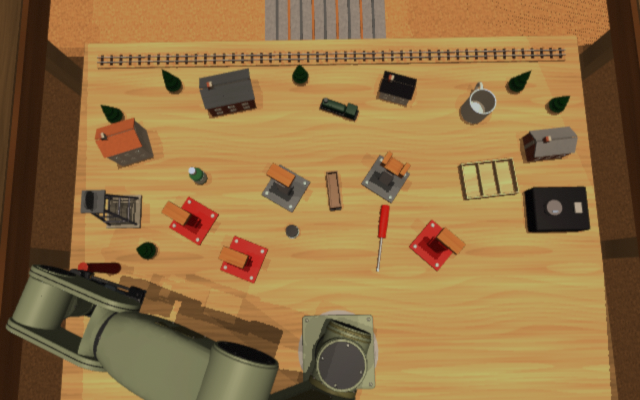

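The image shows these candidates:
- The grey prop with a plain block, at scene (354,164) and top (281,176).
- The grey forked prop, at scene (291,247) and top (394,165).
- Three red flat-topped look-alikes, at scene (323,110), (381,100) and (195,241).

I choose the grey one at (354,164) and check it in a close crop.

```bash
python3 - <<'E'
import cv2,numpy as np
a=cv2.imread("pics/scene0.png")[145:225,315:385];b=cv2.imread("pics/top0.png")[150:220,250:320]
a=cv2.resize(a,(399,456),interpolation=cv2.INTER_CUBIC);b=cv2.resize(b,(399,399),interpolation=cv2.INTER_CUBIC)
cv2.imwrite("pics/c1.png",np.hstack([a,cv2.copyMakeBorder(b,0,57,0,0,0)]))
E
```

```text
(no output)
```

View pics/c1.png

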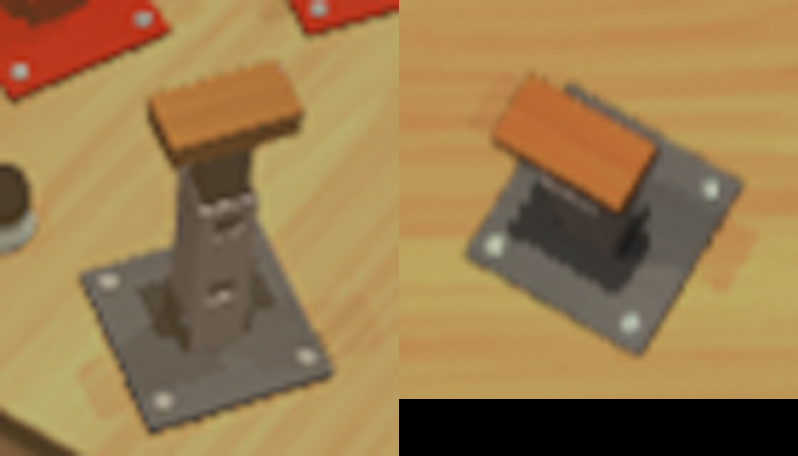

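The crop shows a plain flat block on a grey prop with two holes in the face towards the scene camera, so the choice holds. The pad's top centre is at scene (354.6,164.1) and top (280.9,175.1).

```bash
cat > h.py <<'E'
import numpy as np
from workcell import camera_params
def ray(n,uv,T=None):
    p=camera_params(n);f=200/np.tan(np.radians(p["vertical_fov"]/2))
    d=np.array([(uv[0]-p["cx"])/f,(uv[1]-p["cy"])/f,1])
    M=np.linalg.inv(p["view"]) if T is None else T@p["T_tool_cam"]
    return M[:3,3],M[:3,:3]@d
def atz(n,uv,z,T=None):
    o,d=ray(n,uv,T);return o+d*(z-o[2])/d[2]
E
python3 - <<'E'
from h import *
from workcell import env
o1,d1=ray("scene",(354.6,164.1));o2,d2=ray("top",(280.9,175.1))
t=np.linalg.lstsq(np.c_[d1,-d2],o2-o1,rcond=None)[0]
P,Q=o1+d1*t[0],o2+d2*t[1];print(P,Q);P=(P+Q)/2
c=[atz("top",(250+x/5.7,150+y/5.7),P[2]) for x,y in[(133,75),(259,150),(221,212),(93,135)]]
L=c[1]-c[0]+c[2]-c[3];print(c,"y-axis dir deg",np.degrees(np.arctan2(L[1],L[0])))
c=[atz("scene",(315+x/5.7,145+y/5.7),P[2]) for x,y in[(150,100),(275,65),(303,115),(178,155)]]
L=c[1]-c[0]+c[2]-c[3];print("scene",np.degrees(np.arctan2(L[1],L[0])))
s=env.read_state();R=s["ee_rot"];print("tool y deg",np.degrees(np.arctan2(R[1,1],R[0,1])))
print("shift units",R.T@(P+[0,0,.162]-s["tool_pos"])/.025)
E
```

```text
[0.48329405 0.14948533 0.19692504] [0.48199983 0.1480662  0.19653117]
[array([0.51487744, 0.16808763, 0.19672811]), array([0.47796313, 0.10945909, 0.19672811]), array([0.44889627, 0.12737912, 0.19672811]), array([0.48650067, 0.18679975, 0.19672811])] y-axis dir deg -122.26222438044209
scene 59.16731648163591
tool y deg 71.61671038941248
shift units [-16.444989   -11.25513521   1.82849573]
```

```bash
python3 -m inch '[[1,0,0,-2.2,0,0,0],[1,-16.4,-11.2,-2.2,0,0,20.6],[1,-16.4,-11.2,-2.2,0,0,20.6],[1,-16.4,-11.2,-2.2,0,0,20.6],[1,-16.4,-11.2,-2.2,0,0,20.6],[1,-16.4,-11.2,-2.2,0,0,20.6],[1,-16.4,-11.2,-2.2,0,0,20.6],[1,-16.4,-11.2,-2.2,0,0,20.6],[1,-16.4,-11.2,-2.2,0,0,20.6],[1,-16.4,-11.2,-2.2,0,0,20.6],[1,-16.4,-11.2,-2.2,0,0,20.6],[1,-16.4,-11.2,-2.2,0,0,20.6]]' 40
python3 - <<'E'
from workcell import env,get_image
import cv2
s=env.read_state();print(s["clock"],s["tool_pos"],s["ee_rot"],s["qd"].round(2) if hasattr(s["qd"],"round") else s["qd"])
E
```

```text
clock: 1.3
tool_pos: [0.4847, 0.1467, 0.4591]
ee_rot: [[0.401, 0.916, 0.001], [0.916, -0.401, -0.002], [-0.002, 0.001, -1.0]]
contact_force: [-1.1, 0.6, -0.3]
width: 0.0912
grip_force: 0.0
1.3 [0.48470297 0.14669696 0.4591101 ] [[ 4.00953278e-01  9.16098336e-01  5.54369508e-04]
 [ 9.16096886e-01 -4.00951359e-01 -2.12213918e-03]
 [-1.72181296e-03  1.35873484e-03 -9.99997595e-01]] [ 0.07 -0.02  0.03  0.07  0.02  1.53]
```

```bash
python3 -m inch '[[1,0,0,0,0,0,0],[1,0,0,0,0,0,0],[1,0,0,0,0,0,0]]'
python3 - <<'E'
from workcell import env,get_image
import cv2,numpy as np
s=env.read_state();cv2.imwrite("pics/w1.png",get_image("wrist"));np.savez("w1.npz",p=s["tool_pos"],R=s["ee_rot"])
R=s["ee_rot"];print("tool y deg",np.degrees(np.arctan2(R[1,1],R[0,1])),s["tool_pos"])
E
```

```text
clock: 1.6
tool_pos: [0.4816, 0.1514, 0.4597]
ee_rot: [[0.386, 0.922, -0.0], [0.922, -0.386, 0.0], [-0.0, -0.0, -1.0]]
contact_force: [0.7, -0.4, 0.3]
width: 0.0911
grip_force: 0.0
tool y deg -22.714527307056564 [0.48158176 0.15136668 0.45965377]
```

View pics/w1.png

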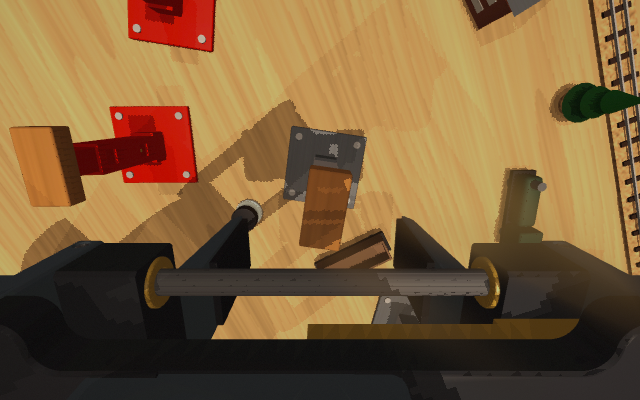

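The wrist view shows the pad with corners at about (309,168), (353,173), (343,250) and (300,244), with the grey foot and its button tube behind it. The pad's long axis is turned about 8° from tool x.

```bash
python3 - <<'E'
import cv2
a=cv2.imread("pics/w1.png")[150:260,270:380]
cv2.imwrite("pics/c2.png",cv2.resize(a,(594,594),interpolation=cv2.INTER_CUBIC))
from h import *
w=np.load("w1.npz");T=np.eye(4);T[:3,:3]=w["R"];T[:3,3]=w["p"]
z=.197
c=[atz("wrist",u,z,T) for u in[(309,168),(353,173),(343,250),(300,244)]]
print(c);L=c[0]-c[3]+c[1]-c[2];C=np.mean(c,0);print(C,np.linalg.norm(L)/2,np.linalg.norm(c[0]-c[1]),"ydir",np.degrees(np.arctan2(L[1],L[0])))
print("tool",T[:3,:3].T@(C-w["p"])/.025)
E
```

```text
[array([0.48519038, 0.18623135, 0.197     ]), array([0.51742657, 0.16819017, 0.197     ]), array([0.48384391, 0.10580898, 0.197     ]), array([0.45046775, 0.12612525, 0.197     ])]
[0.48423215 0.14658894 0.197     ] 0.07012266015985252 0.03694124545709882 ydir 60.85368852140021
tool [-0.13481419  0.17575187 10.50608893]
```

View pics/c2.png

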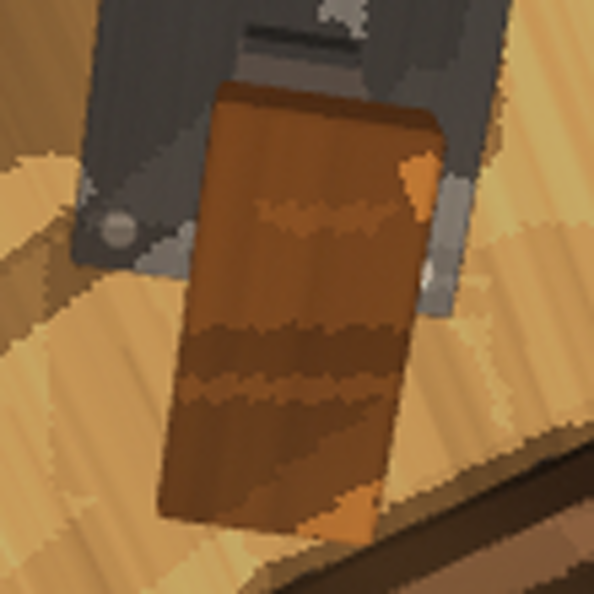

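The crop confirms the corners, with a thin sliver of the pad's end face at the top edge. The measured size is 70 x 37 mm, so the height of about 0.2 m is right. I descend, turn 7.5° and close.

```bash
python3 -m inch '[[1,-0.1,0.1,0,0,0,1.5],[1,-0.1,0.1,1.3,0,0,1.5],[1,-0.1,0.1,2.6,0,0,1.5],[1,-0.1,0.1,3.3,0,0,1.5],[1,-0.1,0.1,3.8,0,0,1.5],[1,-0.1,0.1,3.8,0,0,1.5]]' 40
python3 -m inch '[[0,0,0,0,0,0,0],[0,0,0,0,0,0,0],[0,0,0,0,0,0,0],[0,0,0,0,0,0,0],[0,0,0,0,0,0,0],[0,0,0,0,0,0,0],[0,0,0,0,0,0,0],[0,0,0,0,0,0,0]]' 40
```

```text
clock: 2.25
tool_pos: [0.4825, 0.148, 0.3631]
ee_rot: [[0.504, 0.864, -0.004], [0.864, -0.504, -0.001], [-0.003, -0.003, -1.0]]
contact_force: [-0.2, -0.2, -0.8]
width: 0.0912
grip_force: 0.0
clock: 3.05
tool_pos: [0.4829, 0.1476, 0.3647]
ee_rot: [[0.508, 0.861, -0.002], [0.861, -0.508, 0.001], [0.0, -0.003, -1.0]]
contact_force: [-3.0, 2.2, 2.0]
width: 0.0361
grip_force: 40.0
```

```bash
python3 -m inch '[[0,0,0,-0.15,0,0,0],[0,0,0,-0.3,0,0,0],[0,0,0,-0.45,0,0,0],[0,0,0,-0.6,0,0,0],[0,0,0,-0.75,0,0,0],[0,0,0,-0.9,0,0,0],[0,0,0,-0.9,0,0,0]]' 40
python3 -m inch '[[0,0,0,-0.1,0,0,0],[0,0,0,-0.15,0,0,0],[0,0,0,-0.15,0,0,0]]' 40
```

```text
clock: 3.75
tool_pos: [0.4829, 0.1476, 0.3876]
ee_rot: [[0.507, 0.862, -0.002], [0.862, -0.507, 0.001], [-0.0, -0.002, -1.0]]
contact_force: [-3.3, 4.6, -6.0]
width: 0.0359
grip_force: 40.0
clock: 4.05
tool_pos: [0.4829, 0.1477, 0.391]
ee_rot: [[0.507, 0.862, -0.002], [0.862, -0.507, 0.001], [-0.0, -0.002, -1.0]]
contact_force: [-2.0, 4.0, -7.5]
width: 0.0358
grip_force: 40.0
```

```bash
python3 -m inch '[[0,0,0,-0.08,0,0,0],[0,0,0,-0.16,0,0,0],[0,0,0,-0.16,0,0,0]]' | grep -E "pos|contact"
python3 -m inch '[[0,0,0,-0.08,0,0,0],[0,0,0,-0.12,0,0,0],[0,0,0,-0.12,0,0,0]]' | grep -E "pos|contact"
python3 -m inch '[[0,0,0,-0.08,0,0,0],[0,0,0,-0.12,0,0,0],[0,0,0,-0.12,0,0,0]]'| grep -E "pos|contact"
```

```text
tool_pos: [0.4829, 0.1476, 0.3951]
contact_force: [-2.7, 4.3, -6.6]
tool_pos: [0.4829, 0.1476, 0.3979]
contact_force: [-2.9, 4.6, -8.0]
tool_pos: [0.4829, 0.1477, 0.4009]
contact_force: [-2.6, 4.2, -5.8]
```

```bash
python3 -m inch '[[0,0,0,-0.08,0,0,0],[0,0,0,-0.12,0,0,0],[0,0,0,-0.12,0,0,0]]' | grep -E "pos|contact"
python3 -m inch '[[0,0,0,-0.08,0,0,0],[0,0,0,-0.12,0,0,0],[0,0,0,-0.12,0,0,0]]'| grep -E "pos|contact"
```

```text
tool_pos: [0.4829, 0.1476, 0.4044]
contact_force: [-3.1, 5.3, -5.0]
tool_pos: [0.4829, 0.1476, 0.4072]
contact_force: [-2.0, 4.4, -6.4]
```

```bash
python3 -m inch '[[0,0,0,-0.08,0,0,0],[0,0,0,-0.08,0,0,0]]'| grep -E "pos|contact|clock"
python3 - <<'E'
from workcell import get_image
import cv2
a=get_image("scene")[100:230,290:410]
cv2.imwrite("pics/s2.png",cv2.resize(a,(552,598),interpolation=cv2.INTER_CUBIC))
E
```

```text
clock: 5.75
tool_pos: [0.4829, 0.1476, 0.4092]
contact_force: [-2.2, 4.5, -6.3]
```

View pics/s2.png

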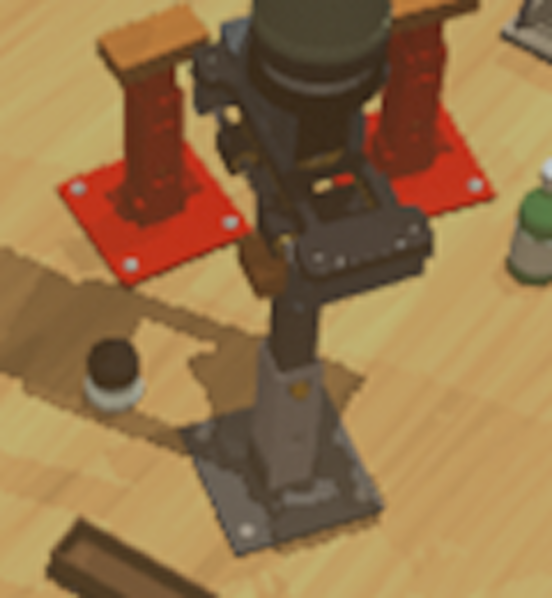

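The view shows the brass button in the upper hole, at crop (300,390). The force hasn't risen yet, so I nudge up a little to confirm the lock.

```bash
python3 -m inch '[[0,0,0,-0.06,0,0,0],[0,0,0,-0.06,0,0,0],[0,0,0,-0.06,0,0,0]]'| grep -E "pos|contact|clock"
python3 -m inch '[[0,0,0,-0.06,0,0,0],[0,0,0,-0.06,0,0,0],[0,0,0,-0.06,0,0,0]]'| grep -E "pos|contact|clock"
```

```text
clock: 6.1
tool_pos: [0.4829, 0.1476, 0.4106]
contact_force: [-2.7, 3.6, -6.8]
clock: 6.4
tool_pos: [0.483, 0.1477, 0.4113]
contact_force: [-1.2, 4.9, -9.8]
```

```bash
python3 -m inch '[[0,0,0,-0.06,0,0,0],[0,0,0,-0.06,0,0,0],[0,0,0,-0.06,0,0,0]]'| grep -E "pos|contact|clock"
```

```text
clock: 6.7
tool_pos: [0.4832, 0.1477, 0.4116]
contact_force: [-0.5, 6.4, -16.7]
```

The force climbs sharply with no further travel, so the prop is locked. I relieve the pull, open and back off.

```bash
python3 -m inch '[[0,0,0,0.1,0,0,0],[0,0,0,0.1,0,0,0],[1,0,0,0.1,0,0,0],[1,0,0,0.1,0,0,0],[1,0,0,0.1,0,0,0],[1,0,0,0.1,0,0,0],[1,0,0,0.1,0,0,0],[1,0,0,0.1,0,0,0],[1,0,0,0.1,0,0,0]]'
python3 -m inch '[[1,0,0,-1,0,0,0],[1,0,0,-2,0,0,0],[1,0,0,-3,0,0,0],[1,-1,0,-3,0,0,0],[1,-2,0,-3,0,0,0],[1,-4,0,-3,0,0,0],[1,-6,0,-3,0,0,0],[1,-6,0,-3,0,0,0],[1,-6,0,-3,0,0,0]]'
python3 - <<'E'
from workcell import get_image
import cv2
a=get_image("scene")[120:230,300:400]
cv2.imwrite("pics/s3.png",cv2.resize(a,(540,594),interpolation=cv2.INTER_CUBIC))
E
```

```text
clock: 7.6
tool_pos: [0.4835, 0.1474, 0.411]
ee_rot: [[0.506, 0.862, 0.0], [0.862, -0.506, -0.0], [-0.0, 0.0, -1.0]]
contact_force: [-0.4, 0.1, -0.1]
width: 0.0889
grip_force: 0.0
clock: 8.5
tool_pos: [0.4071, 0.0174, 0.4864]
ee_rot: [[0.508, 0.861, 0.001], [0.861, -0.508, 0.001], [0.001, 0.001, -1.0]]
contact_force: [1.7, -0.1, 0.8]
width: 0.0911
grip_force: 0.0
```

View pics/s3.png

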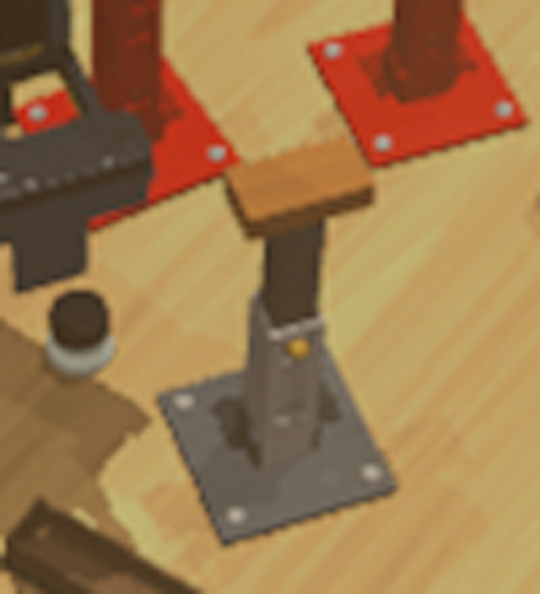

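The pad stands raised, the brass button is proud in the upper hole at crop (299,348), and the gripper is clear.

```bash
python3 -c "
from workcell import env
print(env.hand_in())"
```

```text
the job is handed in; nothing more can be done
None
```

The flat-topped prop is pulled up with its button out through the upper hole; the pull force rose sharply with no more travel, so it is locked. I let go, never touched the forked prop, and handed the job in at about 8.5 s of the 29 s allowed; no verdict came back.

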